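# Hang the clippings bin on the dust extractor's side hook

## Task

Pick up the pink clippings bin and hang it on the blue hook on top of the white dust extractor: bring its wire bail in sideways through the hook's mouth, then lower it gently right down into the throat, so that the bin hangs upright and still against the extractor's side when you let go. Nobody knows exactly how high the hook is clamped, so feel for it with light touches and never bang or force anything; leave the other things on the desk alone.

Things in the scene. Friction and masses are not known exactly. Their poses are not given: they have to be found in the camera images.
- extractor: White dust extractor box, fixed: 140 mm (x) by 170 (y) by 125 high; origin at its underside's centre, z up. Over its top a flat blue C-shaped hook, 14 mm wide, centred on y = 0, clamped to an upright post at x = 20 to 32 mm, 90 mm tall. Its mouth opens to -x; the hung bin leans on the side wall x = -70. Clamp height is not reported: hook up to 17 mm above or below nominal; it holds.
- tongue (a point): On the extractor, at the NOMINAL height (the real one differs by up to 17 mm) of the level top of the hook's tongue, in the middle of its uncovered part; extractor's axes. Tongue top runs from 12.5 mm before this point (-x) to 19.5 mm behind it. The roof (13 mm thick, underside 12 mm above the tongue top) starts 12.5 mm behind this point and reaches back to the throat's back wall.
- throat (a point): On the extractor, at the NOMINAL height (same unknown shift as the tongue) of the throat's floor, in its middle: 25.5 mm behind (+x of) point tongue, 14 mm lower. The throat is a pocket 12 mm long in x, 14 mm deep below the tongue top; its back wall, 6 mm behind this point, runs up to the roof. Pushing over 20 N is too hard.
- bin_mid (a point): Centre, half-way up, of the pink open-topped clippings bin, loose, upright at the start: 50 mm (x) by 44 (y) by 75 high, walls 3, 0.13 to 0.25 kg; z up, x towards its wire bail. Grip it across its 44 mm width (y). The bail: two level arms 6 mm thick at y = -18 and +18 mm from the bin's +x wall to a round cross bar; the hook passes between them.
- bail (a point): Middle of the bail's round steel cross bar: 8 mm diameter, 42 mm long along the bin's y, 72 mm from the bin's centre along its +x and 28.5 mm above the bin's centre. Same axes as the bin. The bin hangs with its x axis along the extractor's x axis.
- nippers: Loose nippers with blue handles, 110 mm long, 42 mm wide, 13 mm high, lying on the desk beside the extractor, under where the bin will hang; origin at their joint. Leave alone.
- polish_a: Red polish bottle, 32 mm diameter, 72 mm high; origin at its underside. Leave alone.
- polish_b: Purple polish bottle, 32 mm diameter, 72 mm high; origin at its underside. Leave alone.
- gel_jar: Clear jar with white cap, 60 mm diameter, 45 mm high; origin at its underside. Leave alone.
- gem_box: Clear tray with compartments, 90 by 160 by 22 mm; origin at its underside. Leave alone.
- pusher: Steel cuticle pusher, 135 mm long, 8 mm thick, lying along its x; origin on the desk under its handle's middle. Leave alone.
- file_block: Orange buffing block, 95 by 26 by 26 mm; origin at its underside. Leave alone.

How it is judged:
On the way:
1. the bin has been lifted clear of the desk (height (world z) of bin_mid above 0.09 m), for 0.1 s.
At the end, for the whole second after the job is handed in: Cross bar in the hook's throat (within 7 mm of its middle along the extractor's x, 20 mm sideways, 131 to 170 mm above the desk), the bin carried by hook and extractor, upright within 0.2 rad, in line with the extractor within 0.25 rad, at rest, released (x of bail in the frame of extractor between -0.031 and -0.017 m and y of bail in the frame of extractor between -0.02 and 0.02 m and z of bail in the frame of extractor between 0.131 and 0.17 m and angle between bin_mid's own z axis and vertical below 0.2 rad and angle between the x axis of bin_mid and the x axis of extractor, either way round below 0.25 rad and contact force between bin and extractor above 0.4 N and linear speed of bin below 0.02 m/s); the robot touches nothing.
It fails at once if the bin is pressed or knocked against the extractor or its hook with more than 20 N (contact force between bin and extractor above 20 N).
It fails at once if the robot itself pushes the extractor or hook with more than 20 N (contact force between any of the fingers, the arm and extractor above 20 N).
It fails at once if the bin is tipped over by more than 0.6 rad (angle between bin_mid's own z axis and vertical above 0.6 rad).
It fails at once if another thing on the desk is moved by more than 30 mm (distance of any of nippers, polish_a, polish_b, gel_jar, gem_box, pusher, file_block from where it was at the start of the episode above 0.03 m).
It also fails if it takes over 61 s, if anything falls off the work surface, if the arm or the gripper's body presses on something with over 40 N, if the wrist force passes 120 N, or if a joint passes its speed limit or range.

## Robot

A 7-joint arm with a two-finger parallel gripper is mounted at the origin on the work surface. World frame = base frame: x ahead of the robot, y to its left, z up, the work surface at z = 0. Lengths are in m, angles in rad, forces in N, time in s.
With the tool pointing down it reaches from about 0.4 to 0.9 m from the base axis. Payload 5.5 kg.
Tool frame: the origin (TCP) lies between the finger pads; the fingertips stand 11 mm ahead of it and the grasp point (between the pads) lies 8 mm behind it; z points along the fingers, x is the direction in which the jaws open and shut, and the axes are right-handed (so a half turn about z gives the same grasp; the last joint's range is limited). The gripper opens to 85 mm and grips with 20 to 120 N. Pads are 22 mm wide; open, the fingers measure 114 mm over their backs; the gripper's body (76 mm by 85 mm) begins 54 mm behind the grasp point. The pads swing forward as they close: fully open they stand 13 mm farther back than shut.
Start: joints at [1.586, 0.501, -0.427, 1.55, 0.221, 1.138, -0.21], TCP at [0.159, -0.63, 0.242] pointing down, gripper open.
Joint ranges: [-2.88, 2.88], [-0.31, 2.03], [-1.54, 1.56], [0.2, 2.42], [-1.41, 4.55], [0.19, 2.02], [-2.57, 2.57]. Speed limits (rad/s): [2.57, 2.57, 3.14, 3.14, 3.14, 3.14, 3.14].

## Interface

Orientations are given as a rotation vector (axis times angle).
In Python, from station import r, optics gives the robot as it stands.
- The arm moves only by the tool drive_tool, never from a script. Its argument "increments" is one flat list of numbers, 5 for each row, row after row: the shift along the tool's x, y, z in mm, then the turn about the tool's z in degrees, then the finger opening in mm, from 0 to 85.4. In form: [dx, dy, dz, yaw, claw, dx, dy, dz, yaw, claw, ...]. A call has 1 to 12 rows; each row is the pose to reach, as a shift and turn from the pose measured when the call began, along the tool's axes at that moment; what a row does not reach only later rows make up. A row lasts 1/8 s, in which the tool goes at most 62.5 mm and 10.7 degrees, less where a joint would pass 70% of its speed; a pose out of reach is approached as far as the arm can. A call with a gripper value outside its range is refused whole. The fingers move at their own pace and stop on an object; "newtons" is the grip in N (left out, the last holds). Time passes only in rows, so rows that repeat a pose let the fingers close. It gives the time, the measured TCP pose, the force and the opening at its end, in the units of the state.
- r.get_state(): the state, without advancing time (a new reading comes with each control period).
- optics.camera(name): name is "side" or "top" or "wrist"; returns the picture (420x560x3 uint8, red, green, blue); there is no depth.
- optics.get_calibration(name): a dict with "intrinsics" (3x3 intrinsics, pixels), "rvec" (rotation vector, rad) and "tvec" (3), from world to camera coordinates, as OpenCV has them; the wrist camera has in their place "tool_from_camera" (4x4, takes a point from camera to tool coordinates, whose origin is the TCP and whose axes are the tool frame's). Camera axes: x right, y down, z forward; pixel columns grow to the right and rows downward; lengths in m; the calibration is good to about 2 mm. A picture is of the moment at which its call begins: read the wrist's pose just before it. get_calibration takes no time and is no camera call.
- r.job_done(): hands the job in, once; it reports no verdict.
The state is a dict: "time": time; "joints": joint angles; "qvel": joint speeds; "effort": joint torques, N m; "ee_pos": TCP position; "tool_rot": TCP orientation; "ft_force": force on the tool from outside, world axes, zero at the start; "wrist_torque": the same for the moment, N m; "grip_width": finger opening in m.
Only numpy, scipy, OpenCV 4.12 (cv2) and the standard library are available. Lean on these libraries where they do the work, as an engineer would, in place of code of your own. Each camera call takes 0.05 s, during which the arm holds its last target. There are 200 camera calls.

## Working session

There is one attempt and no reset: what is moved stays moved. The work goes in short steps, Python scripts to look and compute and a tool call to move; the robot and the scene stay as the last step left them, time stands still between calls to the robot, and variables do not carry over. Pictures are saved under pics/ and viewed, about 8 in all and at most 12, crops included, and the job is handed in when it is done.

Besides the shell and the picture viewer there is one more tool, called after "Emit:" as name(argument=value, ...), one argument or row to a line, values as JSON. drive_tool: Moves the arm, as the interface text tells. Its arguments: {"type":"object","properties":{"increments":{"type":"array","items":{"type":"number"}},"newtons":{"type":"number"}},"required":["increments"]}

```bash
mkdir -p pics; ls; python3 - <<'E'
from station import r, optics
import cv2,numpy as np
np.set_printoptions(precision=4,suppress=True)
print(r.get_state())
for n in ("side","top","wrist"):
    im=optics.camera(n); cv2.imwrite(f"pics/{n}0.png",cv2.cvtColor(im,cv2.COLOR_RGB2BGR)); print(n,optics.get_calibration(n))
E
```

```text
pics
{'time': 0.0, 'joints': array([ 1.5862,  0.5019, -0.4268,  1.5515,  0.2208,  1.1383, -0.2103]), 'qvel': array([-0.0004, -0.0002, -0.0015,  0.0011,  0.0002, -0.0008,  0.003 ]), 'effort': array([ -0.0002, -56.9507,  -5.8162, -28.0934,   0.0106,   0.012 ,
        -0.    ]), 'ee_pos': array([ 0.1592, -0.6295,  0.2412]), 'tool_rot': array([-2.478 ,  1.929 ,  0.0024]), 'ft_force': array([-0.241 ,  0.9208, -0.4588]), 'wrist_torque': array([-0.0469,  0.018 , -0.0463]), 'grip_width': 0.08551472362997328}
side {'intrinsics': array([[423.2506,   0.    , 278.0723],
       [  0.    , 423.2506, 205.7951],
       [  0.    ,   0.    ,   1.    ]]), 'rvec': array([ 0.8685, -2.4848,  1.1571]), 'tvec': array([0.4768, 0.2841, 0.6524])}
top {'intrinsics': array([[524.5609,   0.    , 272.9038],
       [  0.    , 524.5609, 205.7385],
       [  0.    ,   0.    ,   1.    ]]), 'rvec': array([ 2.14  , -2.1773,  0.1492]), 'tvec': array([0.0711, 0.5455, 1.2947])}
wrist {'intrinsics': array([[309.2417,   0.    , 278.073 ],
       [  0.    , 309.2417, 207.7806],
       [  0.    ,   0.    ,   1.    ]]), 'tool_from_camera': array([[ 1.    ,  0.0009,  0.0003, -0.0004],
       [-0.0009,  0.9487,  0.3162, -0.0815],
       [ 0.    , -0.3162,  0.9487, -0.131 ],
       [ 0.    ,  0.    ,  0.    ,  1.    ]])}
```

View pics/side0.png

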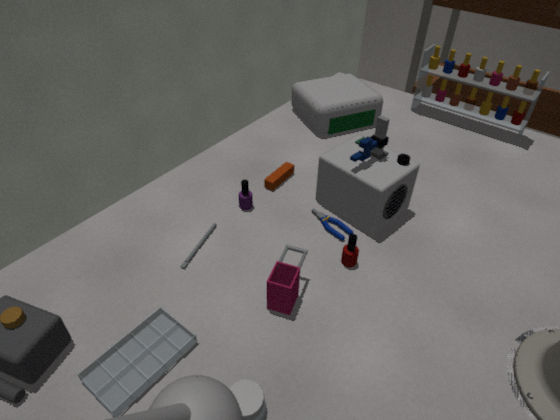

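View pics/top0.png

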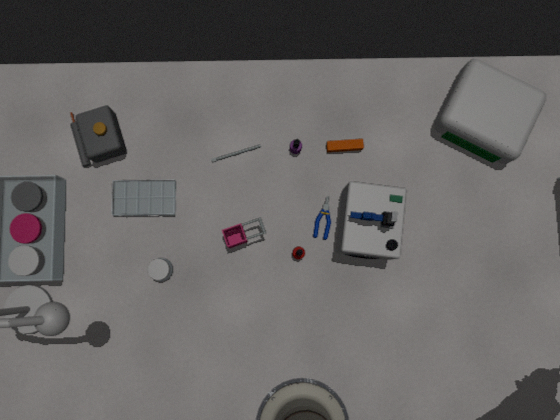

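The side view shows the bin near (283,287) with its bail bar near (294,250), and the extractor with its hook near (370,150). The top view shows the bin at (235,236), the bail bar near (262,227), and the extractor at (373,220) with the hook mouth pointing left. I'll enlarge both.

```bash
cat > h.py <<'E'
import numpy as np,cv2
from station import r,optics
from scipy.spatial.transform import Rotation as R
np.set_printoptions(precision=4,suppress=True)
def P(n):
    c=optics.get_calibration(n)
    if n=="wrist":
        s=r.get_state(); T=np.eye(4);T[:3,:3]=R.from_rotvec(s['tool_rot']).as_matrix();T[:3,3]=s['ee_pos']
        return c['intrinsics']@np.linalg.inv(T@c['tool_from_camera'])[:3]
    return c['intrinsics']@np.c_[cv2.Rodrigues(c['rvec'])[0],c['tvec']]
def tri(views):  # [(P,(u,v)),...] -> point, reprojection residuals
    A=np.vstack([[u*p[2]-p[0],v*p[2]-p[1]] for p,(u,v) in views])
    X=np.linalg.svd(A)[2][-1];X=X[:3]/X[3]
    return X,[np.round(proj(p,X)-np.array(q),1) for p,q in views]
def proj(p,X): x=p@np.r_[X,1]; return x[:2]/x[2]
def atz(p,q,z):
    A=np.c_[p[:,:2],-np.r_[q,1]]; return np.linalg.solve(A,-(p[:,2]*z+p[:,3]))[:2]
def crop(src,dst,x0,y0,x1,y1,k):
    im=cv2.imread(src)[y0:y1,x0:x1]; cv2.imwrite(dst,cv2.resize(im,None,fx=k,fy=k,interpolation=cv2.INTER_CUBIC))
E
python3 - <<'E'
from h import *
crop("pics/top0.png","pics/top1.png",215,175,415,275,4)
a=cv2.imread("pics/side0.png"); f=lambda c:cv2.resize(c,None,fx=4,fy=4,interpolation=cv2.INTER_CUBIC)
cv2.imwrite("pics/side1.png",cv2.convertScaleAbs(np.hstack([f(a[230:320,255:335]),np.zeros((360,40,3),np.uint8),f(a[110:200,310:420])]),alpha=1.5))
for n in("top","side"):
    p=P(n); print(n,[proj(p,X) for X in ([0,0,0],[.159,-.63,.242])], atz(p,(235,236),.07),atz(p,(283,272),.07),atz(p,(373,220),.125))
E
```

```text
top [array([301.7155, 426.753 ]), array([612.4657, 373.6563])] [0.469  0.1561] [0.3795 0.0404] [ 0.4971 -0.1727]
side [array([587.3903, 390.0946]), array([609.5884,  80.307 ])] [0.6007 0.1412] [0.4753 0.1547] [ 0.3957 -0.0045]
```

View pics/top1.png

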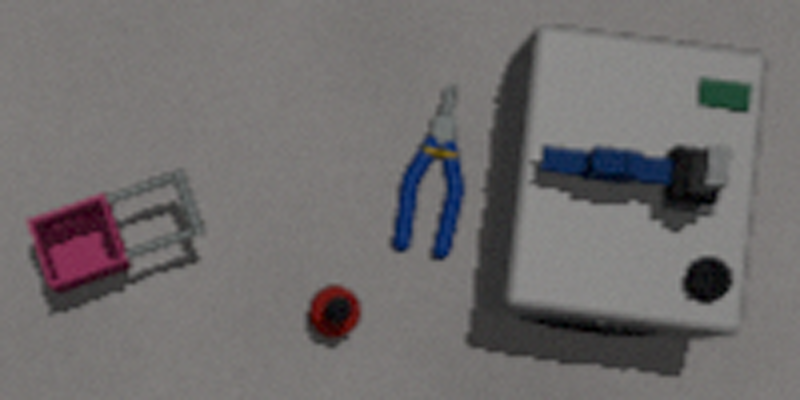

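View pics/side1.png

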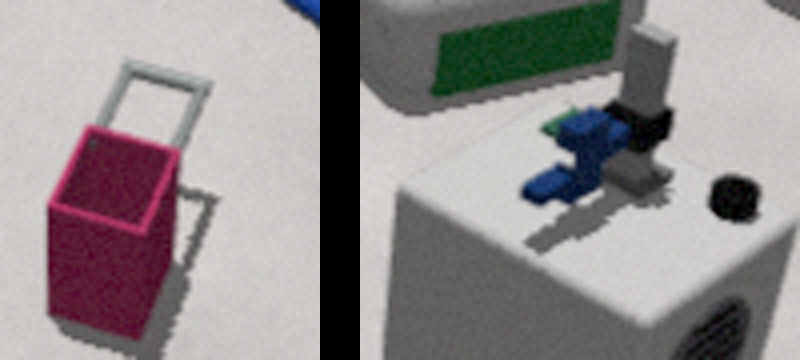

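```bash
python3 - <<'E'
from h import *
t,s=P("top"),P("side")
T=lambda x,y:(x/4+215-.4,y/4+175-.4); S=lambda x,y:(x/4+255-.4,y/4+230-.4); S2=lambda x,y:((x-360)/4+310-.4,y/4+110-.4)
pts={'TL':(T(32,218),S(50,203)),'TR':(T(105,197),S(90,128)),'BR':(T(127,270),S(178,152)),'BL':(T(55,290),S(143,232)),
'b1':(T(180,172),S(127,67)),'b2':(T(199,232),S(207,86)),
'eTL':(T(540,28),S2(402,187)),'eBL':(T(510,304),S2(645,322)),'eBR':(T(738,330),S2(797,220)),'tip':(T(543,160),S2(532,187)),'posttop':(T(722,165),S2(655,32))}
X={}
for k,(a,b) in pts.items(): X[k],e=tri([(t,a),(s,b)]); print(k,X[k],e[0],e[1])
c=sum(X[k] for k in('TL','TR','BR','BL'))/4; print('rim centre',c,'edges',[np.linalg.norm(X[a]-X[b]) for a,b in(('TL','TR'),('TR','BR'),('BR','BL'),('BL','TL'))])
bm=(X['b1']+X['b2'])/2; d=bm-c; print('bail',bm,'dist',np.hypot(*d[:2]),'ang',np.degrees(np.arctan2(d[1],d[0])))
e=(X['eTL']+X['eBR'])/2; print('ext centre',e)
for a,b in(('eTL','eBL'),('eBL','eBR')): v=X[b]-X[a]; print(np.linalg.norm(v),np.degrees(np.arctan2(v[1],v[0])))
E
```

```text
TL [0.4861 0.1862 0.0693] [0.1 0.2] [-0.4 -0.1]
TR [0.4987 0.1416 0.0692] [-0. -0.] [0. 0.]
BR [0.4553 0.1294 0.0725] [-0.4 -0.8] [1.8 0.3]
BL [0.4432 0.1732 0.07  ] [-0.2 -0.4] [1.1 0.2]
b1 [0.5138 0.0952 0.0613] [0.1 0.1] [-0.3 -0.1]
b2 [0.4761 0.084  0.0642] [0.1 0.2] [-0.4 -0.1]
eTL [ 0.59   -0.1222  0.1191] [0.2 0.3] [-0.6 -0.1]
eBL [ 0.4272 -0.0978  0.1204] [-0.1 -0.2] [0.4 0.1]
eBR [ 0.4086 -0.2321  0.1175] [0.1 0.3] [-0.4 -0.1]
tip [ 0.5074 -0.1146  0.1574] [-0. -0.] [0.1 0. ]
posttop [ 0.4964 -0.2045  0.211 ] [0.1 0.2] [-0.4 -0.1]
rim centre [0.4708 0.1576 0.0702] edges [np.float64(0.04635187049185004), np.float64(0.04518418549619673), np.float64(0.04543876332087947), np.float64(0.04485892874382809)]
bail [0.495  0.0896 0.0628] dist 0.07214826038533502 ang -70.4213195513248
ext centre [ 0.4993 -0.1772  0.1183]
0.16460698932029427 171.44781669224102
0.1356749860924569 -97.87728066167864
```

```bash
cat >> h.py <<'E'
def inc(target,ang=None):
    """mm shifts in current tool axes to a world TCP target, and turn (deg) so that tool x lies along world heading ang (mod 180)"""
    s=r.get_state(); M=R.from_rotvec(s['tool_rot']).as_matrix()
    d=1000*M.T@(np.array(target)-s['ee_pos']); h=np.degrees(np.arctan2(M[1,0],M[0,0]))
    print('t',round(s['time'],2),'pos',s['ee_pos'],'F',s['ft_force'],'w',round(s['grip_width'],4),'q7',s['joints'][6],'toolx',h,'tilt',np.degrees(np.arccos(-M[2,2])))
    print('inc',d.round(1),'yaw',None if ang is None else round((-(ang-h)+90)%180-90,1))
E
python3 - <<'E'
from h import *
inc([.45,-.3,.34],-8.2)
inc([.471,.158,.25],19.6)
print(R.from_rotvec(r.get_state()['tool_rot']).as_matrix())
E
```

```text
t 0.15 pos [ 0.1593 -0.6297  0.2415] F [-0.2465  0.4356 -0.7593] w 0.0854 q7 -0.2102971327140015 toolx -75.79991284082915 tilt 0.08400203514198835
inc [-248.4 -362.7  -98.1] yaw -67.6
t 0.15 pos [ 0.1593 -0.6297  0.2415] F [-0.2465  0.4356 -0.7593] w 0.0854 q7 -0.2102971327140015 toolx -75.79991284082915 tilt 0.08400203514198835
inc [-687.1 -495.4   -7.5] yaw 84.6
[[ 0.2453 -0.9694 -0.0003]
 [-0.9694 -0.2453  0.0014]
 [-0.0015 -0.0001 -1.    ]]
```

Emit:
drive_tool(
  increments=[0,0,-50,0,85,-38,-42,-90,-6,85,-76,-83,-90,-12,85,-115,-125,-90,-18,85,-153,-167,-90,-25,85,-191,-208,-90,-31,85,-229,-250,-90,-37,85,-268,-292,-90,-43,85,-306,-333,-90,-49,85,-344,-375,-90,-55,85,-382,-416,-90,-62,85,-420,-458,-90,-68,85],
)

```text
time: 1.65
ee_pos: [0.5008, -0.109, 0.3322]
tool_rot: [-3.134, 0.209, 0.0]
ft_force: [1.1, 0.8, -0.3]
grip_width: 0.0852
```

Emit:
drive_tool(
  increments=[0,0,0,0,85,0,0,0,0,85],
)

```text
time: 1.9
ee_pos: [0.5005, -0.1091, 0.3318]
tool_rot: [-3.134, 0.209, 0.002]
ft_force: [1.3, -0.2, -0.6]
grip_width: 0.0849
```

```bash
python3 - <<'E'
from h import *
inc([.5,-.11,.33],-8.2)
p=P("wrist"); np.save("pw1.npy",p)
im=optics.camera("wrist"); cv2.imwrite("pics/w1.png",cv2.cvtColor(im,cv2.COLOR_RGB2BGR))
print(proj(p,[.507,-.1146,.16]))
u,v=proj(p,[.503,-.14,.16]).astype(int); x0=min(max(u-90,0),380);y0=min(max(v-65,0),290);print(x0,y0)
crop("pics/w1.png","pics/w1c.png",x0,y0,x0+180,y0+130,4)
E
```

```text
t 1.9 pos [ 0.5005 -0.1091  0.3318] F [ 1.3083 -0.2457 -0.5819] w 0.0849 q7 -0.17188953447366664 toolx -7.621337838949836 tilt 0.07021591767150885
inc [-0.4  1.   1.8] yaw 0.6
[285.1618 194.2773]
194 152
```

View pics/w1c.png

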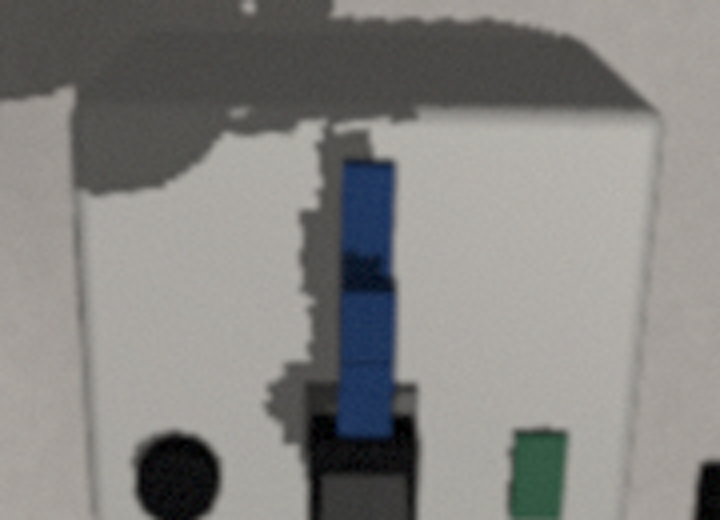

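The enlarged wrist view shows the hook from above: tongue tip edge mid at crop (368,160), roof front edge at crop v≈290, and the box's near top edge at v≈108.

```bash
python3 - <<'E'
from h import *
t,s,w=P("top"),P("side"),np.load("pw1.npy")
T=lambda x,y:(x/4+215-.4,y/4+175-.4); S2=lambda x,y:((x-360)/4+310-.4,y/4+110-.4); W=lambda x,y:(x/4+194-.4,y/4+152-.4)
for k,v in {'tip':(T(543,160),S2(532,187),W(368,160)),'eTL':(T(540,28),S2(402,187),W(655,112)),'eBL':(T(510,304),S2(645,322),W(75,100)),'roof':(T(590,163),S2(570,122),W(368,290))}.items():
    V=[(t,v[0]),(s,v[1]),(w,v[2])]
    for L in(V,V[::2],V[1:]): X,e=tri(L); print(k,X,*e)
inc([.471,.158,.2],19.6)
E
python3 -c "
from h import *
a=cv2.imread('pics/side0.png')[132:166,345:390]; cv2.imwrite('pics/hook.png',cv2.convertScaleAbs(cv2.resize(a,None,fx=14,fy=14,interpolation=cv2.INTER_CUBIC),alpha=1.6))"
```

```text
tip [ 0.5074 -0.1141  0.1575] [-0.2 -0.1] [-0.   0.1] [-0.2  1.5]
tip [ 0.5082 -0.1161  0.147 ] [-0.1  0.1] [0.6 0.5]
tip [ 0.5071 -0.1127  0.1585] [-0.2  0. ] [-0.6  0.5]
eTL [ 0.5899 -0.1217  0.1193] [-0.   0.4] [-0.7 -0.1] [0.1 1.6]
eTL [ 0.5938 -0.1245  0.1019] [-0. -0.] [-0.  0.]
eTL [ 0.5882 -0.1202  0.1208] [-0.4 -0.1] [-1.2  0.8]
eBL [ 0.4272 -0.097   0.1208] [-0.4 -0.2] [0.3 0.1] [0.1 2.2]
eBL [ 0.4267 -0.0978  0.116 ] [-0.3  0.1] [0.7 2. ]
eBL [ 0.4273 -0.0946  0.1224] [-0.2  0. ] [-0.5  0.5]
roof [ 0.5025 -0.1363  0.1869] [ 0.  -0.3] [0.1 0.1] [-1.6  0.1]
roof [ 0.5028 -0.1373  0.1823] [ 0.1 -0.2] [-1.3 -0.7]
roof [ 0.5035 -0.1371  0.1863] [-0.2  0. ] [-0.6  0.5]
t 1.95 pos [ 0.5002 -0.1101  0.3318] F [-0.4205 -0.3216 -0.5717] w 0.0848 q7 -0.1718717407235533 toolx -7.734773662927163 tilt 0.07874687663738437
inc [ -64.8 -261.7  131.9] yaw -27.3
```

View pics/hook.png

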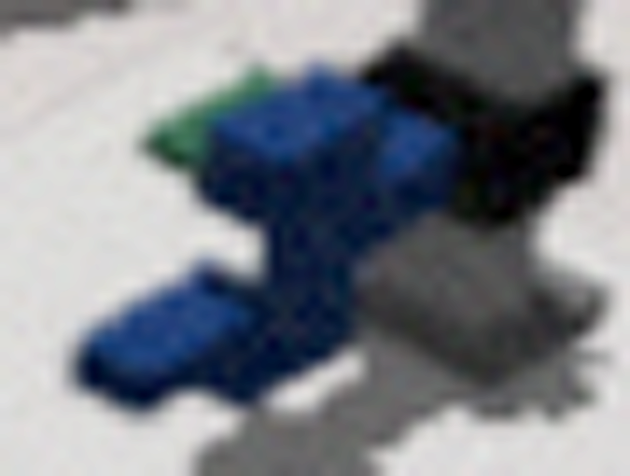

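The tongue tip's top edge is at crop (118,362), which is about (353.4,157.9) in the side picture. With the ~4 mm height bias seen on the box and bin, the tongue top is about 0.160 m. Going to the bin next.

Emit:
drive_tool(
  increments=[-11,-44,15,-5,85,-22,-88,40,-10,85,-33,-131,75,-15,85,-44,-175,110,-20,85,-55,-220,140,-24,85,-65,-262,172,-27.3,85,-65,-262,182,-27.3,85,-65,-262,182,-27.3,85,-65,-262,182,-27.3,85],
  newtons=60,
)

```text
time: 3.08
ee_pos: [0.472, 0.1562, 0.1505]
tool_rot: [3.096, 0.527, -0.0]
ft_force: [0.7, 0.1, -0.7]
grip_width: 0.0851
```

```bash
python3 - <<'E'
from h import *
inc([.471,.158,.042],19.6)
p=P("wrist"); im=optics.camera("wrist"); cv2.imwrite("pics/w2.png",cv2.cvtColor(im,cv2.COLOR_RGB2BGR)); np.save("pw2.npy",p)
for X in ([.471,.158,.075],[.495,.0896,.066]): print(proj(p,X))
E
```

```text
t 3.08 pos [0.472  0.1562 0.1505] F [ 0.6705  0.1026 -0.7147] w 0.0851 q7 -0.5077955867263197 toolx 19.327954680221286 tilt 0.04608029479064585
inc [ -0.3  -2.1 108.5] yaw -0.3
[277.2816 222.1459]
[277.3036 300.9471]
```

View pics/w2.png

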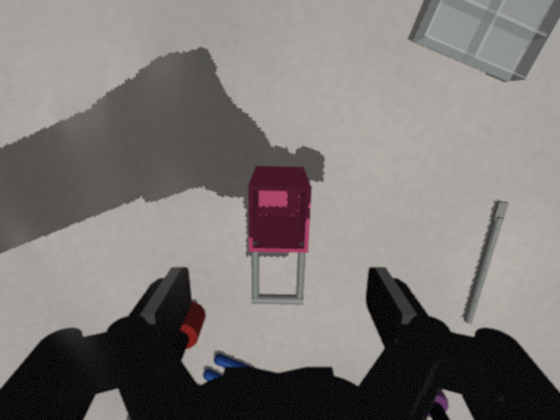

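The bin's rim is centred near (279,220) and the bail bar at (278,299). Both are within 2 px of prediction, and the bin is aligned with the jaws. Descending to grip.

Emit:
drive_tool(
  increments=[0,-2,40,-0.3,85,0,-2,75,-0.3,85,0,-2,95,-0.3,85,0,-2,108,-0.3,85,0,-2,108,-0.3,60,0,-2,108,-0.3,40,0,-2,108,-0.3,30,0,-2,108,-0.3,30,0,-2,108,-0.3,30,0,-2,108,-0.3,30,0,-2,108,-0.3,30],
  newtons=60,
)

```text
time: 4.5
ee_pos: [0.4723, 0.1583, 0.0438]
tool_rot: [3.094, 0.535, 0.003]
ft_force: [-1.0, -1.4, 5.9]
grip_width: 0.0437
```

Emit:
drive_tool(
  increments=[0,0,-15,0,30,0,0,-50,0,30,0,0,-90,0,30,0,0,-130,0,30,0,0,-170,0,30,0,0,-200,0,30,0,0,-205,0,30,0,0,-205,0,30],
)

```text
time: 5.5
ee_pos: [0.4715, 0.1581, 0.2486]
tool_rot: [3.094, 0.535, 0.003]
ft_force: [-0.4, -0.4, -1.7]
grip_width: 0.0433
```

```bash
python3 - <<'E'
from h import *
inc([.5163,-.056,.25],-8.3)
E
```

```text
t 5.5 pos [0.4715 0.1581 0.2486] F [-0.4469 -0.4004 -1.7264] w 0.0433 q7 -0.37980274453886465 toolx 19.615313091395915 tilt 0.16556122460066824
inc [-29.7 216.7  -0.9] yaw 27.9
```

Emit:
drive_tool(
  increments=[-2,15,0,2,30,-6,45,0,6,30,-11,80,0,11,30,-16,115,0,16,30,-21,150,0,20,30,-25,180,0,24,30,-28,203,0,27,30,-29.7,214,0,27.9,30,-29.7,216.7,0,27.9,30,-29.7,216.7,0,27.9,30,-29.7,216.7,0,27.9,30],
)

```text
time: 6.88
ee_pos: [0.5162, -0.0548, 0.2492]
tool_rot: [3.133, -0.223, 0.004]
ft_force: [-1.0, 0.2, -1.7]
grip_width: 0.0437
```

```bash
python3 - <<'E'
from h import *
inc([.5163,-.056,.19],-8.3)
pw=P("wrist")
for n in("wrist","side","top"): cv2.imwrite(f"pics/{n}3.png",cv2.cvtColor(optics.camera(n),cv2.COLOR_RGB2BGR))
bar=np.array([.506,-.1273,.272]); us,ut=proj(P("side"),bar).astype(int),proj(P("top"),bar).astype(int); uw=proj(pw,bar).astype(int)
print(us,ut,uw)
f=lambda n,c,w,h,k:cv2.resize(cv2.imread(f"pics/{n}3.png")[c[1]-h:c[1]+h,c[0]-w:c[0]+w],None,fx=k,fy=k,interpolation=cv2.INTER_CUBIC)
a=f("side",us+[0,15],48,50,4);b=f("top",ut+[0,0],50,50,4);print(a.shape,b.shape)
cv2.imwrite("pics/c3.png",cv2.convertScaleAbs(np.hstack([a,b]),alpha=1.5))
E
```

```text
t 6.88 pos [ 0.5162 -0.0548  0.2492] F [-1.0223  0.2081 -1.6876] w 0.0437 q7 -0.3832993529332668 toolx -8.156563718537459 tilt 0.16044536927298744
inc [ 0.1  1.2 59.2] yaw 0.1
[364 102] [364 208] [278 437]
(400, 384, 3) (400, 400, 3)
```

View pics/c3.png

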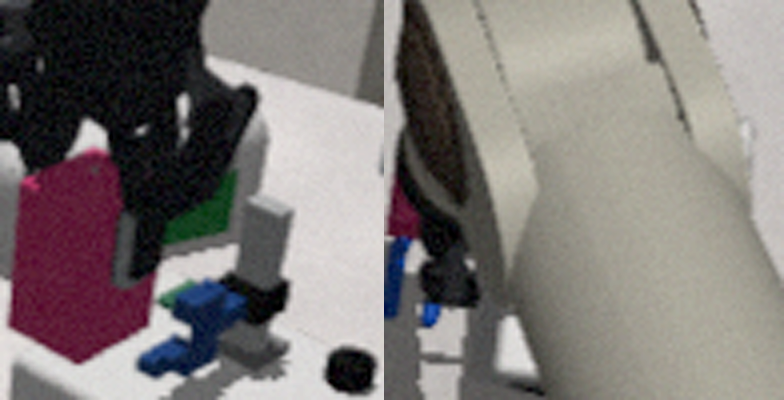

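The side view shows the bin held upright and clear above the hook. The finger hides the bail. Lowering to just above the tongue.

Emit:
drive_tool(
  increments=[0,1,20,0,30,0,1,45,0,30,0,1,65,0,30,0,1,77,0,30,0,1,84,0,30,0,1,84,0,30,0,1,84,0,30],
)

```text
time: 7.9
ee_pos: [0.5169, -0.0564, 0.1658]
tool_rot: [3.132, -0.225, 0.006]
ft_force: [-0.5, -0.4, -2.0]
grip_width: 0.0434
```

Emit:
drive_tool(
  increments=[0,0,2,0,30,0,0,4,0,30,0,0,5,0,30,0,0,5,0,30],
)

```text
time: 8.4
ee_pos: [0.5168, -0.0565, 0.1607]
tool_rot: [3.132, -0.225, 0.006]
ft_force: [-0.6, -0.6, -1.5]
grip_width: 0.0436
```

Emit:
drive_tool(
  increments=[0,0,1,0,30,0,0,2,0,30,0,0,3,0,30,0,0,3,0,30],
)

```text
time: 8.9
ee_pos: [0.5168, -0.0564, 0.1576]
tool_rot: [3.132, -0.225, 0.006]
ft_force: [0.3, -0.2, -1.4]
grip_width: 0.0433
```

Emit:
drive_tool(
  increments=[0,0,1,0,30,0,0,2,0,30,0,0,3,0,30,0,0,3,0,30],
)

```text
time: 9.4
ee_pos: [0.5167, -0.0564, 0.1545]
tool_rot: [3.132, -0.225, 0.005]
ft_force: [0.4, 0.5, -1.5]
grip_width: 0.0435
```

Emit:
drive_tool(
  increments=[0,0,1,0,30,0,0,2,0,30,0,0,2,0,30],
)

```text
time: 9.78
ee_pos: [0.5166, -0.0564, 0.1524]
tool_rot: [3.132, -0.225, 0.005]
ft_force: [0.9, -0.4, -2.7]
grip_width: 0.0437
```

Emit:
drive_tool(
  increments=[0,0,1,0,30,0,0,2,0,30,0,0,2,0,30],
)

```text
time: 10.15
ee_pos: [0.5165, -0.0565, 0.1503]
tool_rot: [3.132, -0.225, 0.004]
ft_force: [-0.2, 0.3, -1.9]
grip_width: 0.0434
```

Emit:
drive_tool(
  increments=[0,0,1,0,30,0,0,2,0,30,0,0,2,0,30],
)

```text
time: 10.52
ee_pos: [0.5165, -0.0564, 0.1482]
tool_rot: [3.132, -0.225, 0.004]
ft_force: [0.4, -0.7, -1.3]
grip_width: 0.0434
```

Emit:
drive_tool(
  increments=[0,0,1,0,30,0,0,1.5,0,30,0,0,1.5,0,30],
)

```text
time: 10.9
ee_pos: [0.5165, -0.0564, 0.1466]
tool_rot: [3.132, -0.225, 0.004]
ft_force: [0.3, -0.6, -1.8]
grip_width: 0.043
```

Emit:
drive_tool(
  increments=[0,0,1,0,30,0,0,1.5,0,30,0,0,1.5,0,30],
)

```text
time: 11.28
ee_pos: [0.5164, -0.0565, 0.145]
tool_rot: [3.132, -0.225, 0.004]
ft_force: [0.2, -0.4, -1.2]
grip_width: 0.0432
```

Emit:
drive_tool(
  increments=[0,0,0.5,0,30,0,0,1,0,30,0,0,1,0,30],
)

```text
time: 11.65
ee_pos: [0.5164, -0.0565, 0.144]
tool_rot: [3.132, -0.225, 0.004]
ft_force: [0.1, -0.9, -0.9]
grip_width: 0.0435
```

Emit:
drive_tool(
  increments=[0,0,0.5,0,30,0,0,1,0,30,0,0,1,0,30],
)

```text
time: 12.02
ee_pos: [0.5164, -0.0564, 0.143]
tool_rot: [3.132, -0.225, 0.004]
ft_force: [0.2, 0.1, -2.2]
grip_width: 0.0438
```

```bash
python3 - <<'E'
from h import *
s=r.get_state();print(s['ft_force'],s['wrist_torque'],s['ee_pos'])
E
```

```text
[ 0.2147  0.1093 -2.211 ] [0.0049 0.0039 0.0044] [ 0.5164 -0.0564  0.143 ]
```

Emit:
drive_tool(
  increments=[0,0,0.5,0,30,0,0,1,0,30,0,0,1,0,30],
)

```text
time: 12.4
ee_pos: [0.5163, -0.0564, 0.1419]
tool_rot: [3.132, -0.225, 0.003]
ft_force: [0.4, -0.6, -1.6]
grip_width: 0.0433
```

Emit:
drive_tool(
  increments=[0,0,0.5,0,30,0,0,1,0,30,0,0,1,0,30],
)

```text
time: 12.78
ee_pos: [0.5163, -0.0565, 0.1408]
tool_rot: [3.132, -0.225, 0.003]
ft_force: [-0.7, -0.2, -2.2]
grip_width: 0.0434
```

```bash
python3 - <<'E'
from h import *
s=r.get_state();print(s['ft_force'],s['wrist_torque'],s['ee_pos'])
E
```

```text
[-0.6965 -0.2003 -2.1609] [ 0.0006  0.0369 -0.0324] [ 0.5163 -0.0565  0.1408]
```

Emit:
drive_tool(
  increments=[0,0,0.5,0,30,0,0,1,0,30,0,0,1,0,30],
)

```text
time: 13.15
ee_pos: [0.5163, -0.0565, 0.1399]
tool_rot: [3.132, -0.225, 0.003]
ft_force: [-0.3, 0.8, -1.3]
grip_width: 0.0436
```

Emit:
drive_tool(
  increments=[0,0,0.5,0,30,0,0,1,0,30,0,0,1,0,30],
)

```text
time: 13.52
ee_pos: [0.5164, -0.0565, 0.1393]
tool_rot: [3.132, -0.225, 0.004]
ft_force: [-2.3, -0.4, 4.9]
grip_width: 0.0436
```

```bash
python3 - <<'E'
from h import *
s=r.get_state();print(s['ft_force'],s['wrist_torque'],s['ee_pos'])
E
```

```text
[-2.2631 -0.3625  4.9222] [-0.3609  0.4703 -0.1651] [ 0.5164 -0.0565  0.1393]
```

Contact came with TCP z at about 0.1395, so the tongue top is about 0.158 m, which agrees with the vision estimate. Raising 2.2 mm to the middle of the slot.

Emit:
drive_tool(
  increments=[0,0,-1,0,30,0,0,-2.3,0,30,0,0,-2.3,0,30,0,0,-2.3,0,30],
)

```text
time: 14.02
ee_pos: [0.5163, -0.0565, 0.1415]
tool_rot: [3.132, -0.225, 0.003]
ft_force: [0.4, 1.0, -1.9]
grip_width: 0.0433
```

Emit:
drive_tool(
  increments=[0,1,0,0,30,0,3,0,0,30,0,5,0,0,30,0,7,0,0,30,0,8,0,0,30,0,8,0,0,30],
)

```text
time: 14.78
ee_pos: [0.5152, -0.0645, 0.1415]
tool_rot: [3.132, -0.225, 0.003]
ft_force: [-1.1, -0.6, -2.1]
grip_width: 0.0436
```

```bash
python3 - <<'E'
from h import *
inc([.5163,-.0565,.1415],-8.3);print(r.get_state()['wrist_torque'])
E
```

```text
t 14.78 pos [ 0.5152 -0.0645  0.1415] F [-1.0525 -0.6016 -2.1001] w 0.0436 q7 -0.4917672525517853 toolx -8.218175935076783 tilt 0.15894675672490474
inc [-0.  -8.1 -0. ] yaw 0.1
[0.0679 0.0258 0.018 ]
```

Emit:
drive_tool(
  increments=[0,1,0,0,30,0,2,0,0,30,0,3,0,0,30,0,4,0,0,30,0,4,0,0,30],
)

```text
time: 15.4
ee_pos: [0.5146, -0.0686, 0.1415]
tool_rot: [3.132, -0.225, 0.003]
ft_force: [0.4, -0.4, -1.2]
grip_width: 0.0432
```

Emit:
drive_tool(
  increments=[0,1,0,0,30,0,2,0,0,30,0,3,0,0,30,0,4,0,0,30,0,4,0,0,30],
)

```text
time: 16.02
ee_pos: [0.514, -0.0727, 0.1415]
tool_rot: [3.132, -0.226, 0.003]
ft_force: [0.3, -0.1, -1.4]
grip_width: 0.0432
```

Emit:
drive_tool(
  increments=[0,1,0,0,30,0,2,0,0,30,0,3,0,0,30,0,4,0,0,30,0,4,0,0,30],
)

```text
time: 16.65
ee_pos: [0.5134, -0.0768, 0.1415]
tool_rot: [3.132, -0.226, 0.003]
ft_force: [0.4, -0.1, -0.9]
grip_width: 0.0433
```

Emit:
drive_tool(
  increments=[0,1,0,0,30,0,2,0,0,30,0,2,0,0,30],
)

```text
time: 17.02
ee_pos: [0.5131, -0.0789, 0.1415]
tool_rot: [3.131, -0.226, 0.003]
ft_force: [-0.4, 0.0, -1.6]
grip_width: 0.0437
```

Emit:
drive_tool(
  increments=[0,0.5,0,0,30,0,1,0,0,30,0,1,0,0,30],
)

```text
time: 17.4
ee_pos: [0.5129, -0.08, 0.1414]
tool_rot: [3.131, -0.226, 0.003]
ft_force: [0.5, 1.4, -2.0]
grip_width: 0.0436
```

Emit:
drive_tool(
  increments=[0,0.5,0,0,30,0,1,0,0,30,0,1,0,0,30],
)

```text
time: 17.77
ee_pos: [0.5128, -0.081, 0.1415]
tool_rot: [3.131, -0.226, 0.003]
ft_force: [-0.4, 0.3, -2.1]
grip_width: 0.0434
```

```bash
python3 - <<'E'
from h import *
s=r.get_state();print(s['ft_force'],s['wrist_torque'],s['ee_pos'])
E
```

```text
[-0.3961  0.2664 -2.0805] [ 0.005   0.0165 -0.033 ] [ 0.5128 -0.081   0.1415]
```

Emit:
drive_tool(
  increments=[0,0.5,0,0,30,0,1,0,0,30,0,1,0,0,30],
)

```text
time: 18.15
ee_pos: [0.5126, -0.0821, 0.1414]
tool_rot: [3.131, -0.227, 0.003]
ft_force: [-0.1, -0.4, -2.6]
grip_width: 0.0433
```

Emit:
drive_tool(
  increments=[0,0.5,0,0,30,0,1,0,0,30,0,1,0,0,30],
)

```text
time: 18.52
ee_pos: [0.5126, -0.0824, 0.1415]
tool_rot: [3.132, -0.226, 0.003]
ft_force: [-0.1, 2.7, -1.2]
grip_width: 0.0437
```

```bash
python3 - <<'E'
from h import *
s=r.get_state();print(s['ft_force'],s['wrist_torque'],s['ee_pos'])
E
```

```text
[-0.1283  2.6544 -1.1807] [ 0.6398 -0.0429  0.0651] [ 0.5126 -0.0824  0.1415]
```

Light contact of 2.7 N, low down by the torque: the bin's foot is touching the extractor wall, so the bar is about 1 mm past the throat middle. Backing off 1 mm and lowering with checks.

Emit:
drive_tool(
  increments=[0,-0.7,0,0,30,0,-1.3,0,0,30,0,-1.3,0,0,30],
)

```text
time: 18.9
ee_pos: [0.5127, -0.0814, 0.1415]
tool_rot: [3.132, -0.226, 0.003]
ft_force: [-0.5, -0.7, -1.5]
grip_width: 0.0435
```

Emit:
drive_tool(
  increments=[0,0,1,0,30,0,0,2,0,30,0,0,2,0,30],
)

```text
time: 19.27
ee_pos: [0.5126, -0.0815, 0.1393]
tool_rot: [3.132, -0.226, 0.003]
ft_force: [-0.6, 0.9, -1.1]
grip_width: 0.0432
```

Emit:
drive_tool(
  increments=[0,0,0.5,0,30,0,0,1,0,30,0,0,1,0,30],
)

```text
time: 19.65
ee_pos: [0.5126, -0.0815, 0.1383]
tool_rot: [3.132, -0.226, 0.003]
ft_force: [0.2, 0.2, -1.8]
grip_width: 0.0433
```

```bash
python3 - <<'E'
from h import *
s=r.get_state();print(s['ft_force'],s['wrist_torque'],s['ee_pos'])
E
```

```text
[ 0.245   0.2455 -1.7539] [-0.0213  0.006  -0.0289] [ 0.5126 -0.0815  0.1383]
```

Emit:
drive_tool(
  increments=[0,0,1,0,30,0,0,2,0,30,0,0,3,0,30,0,0,3,0,30],
)

```text
time: 20.15
ee_pos: [0.5125, -0.0815, 0.1352]
tool_rot: [3.132, -0.226, 0.002]
ft_force: [-1.1, -0.1, -1.3]
grip_width: 0.0435
```

Emit:
drive_tool(
  increments=[0,0,1,0,30,0,0,2,0,30,0,0,3,0,30,0,0,3,0,30],
)

```text
time: 20.65
ee_pos: [0.5124, -0.0814, 0.1321]
tool_rot: [3.132, -0.226, 0.002]
ft_force: [-0.1, -0.3, -2.0]
grip_width: 0.0437
```

Emit:
drive_tool(
  increments=[0,0,1,0,30,0,0,2,0,30,0,0,3,0,30,0,0,3,0,30],
)

```text
time: 21.15
ee_pos: [0.5124, -0.0814, 0.129]
tool_rot: [3.132, -0.226, 0.002]
ft_force: [-0.4, -0.1, -2.0]
grip_width: 0.0435
```

Emit:
drive_tool(
  increments=[0,0,1,0,30,0,0,2,0,30,0,0,2,0,30],
)

```text
time: 21.52
ee_pos: [0.5123, -0.0814, 0.1269]
tool_rot: [3.132, -0.226, 0.002]
ft_force: [-0.0, -0.2, -1.5]
grip_width: 0.0433
```

Emit:
drive_tool(
  increments=[0,0,0.5,0,30,0,0,1,0,30,0,0,1,0,30],
)

```text
time: 21.9
ee_pos: [0.5123, -0.0814, 0.1259]
tool_rot: [3.132, -0.226, 0.002]
ft_force: [-0.0, 0.8, -0.4]
grip_width: 0.0434
```

```bash
python3 - <<'E'
from h import *
s=r.get_state();print(s['ft_force'],s['wrist_torque'],s['ee_pos'])
E
```

```text
[-0.034   0.8105 -0.4381] [-0.0314  0.0337 -0.0024] [ 0.5123 -0.0814  0.1259]
```

Emit:
drive_tool(
  increments=[0,0,0.5,0,30,0,0,0.8,0,30,0,0,0.8,0,30],
)

```text
time: 22.28
ee_pos: [0.5124, -0.0815, 0.1254]
tool_rot: [3.132, -0.226, 0.002]
ft_force: [-2.2, 0.2, 3.3]
grip_width: 0.0437
```

```bash
python3 - <<'E'
from h import *
s=r.get_state();print(s['ft_force'],s['wrist_torque'],s['ee_pos'])
E
```

```text
[-2.2345  0.1569  3.2575] [-0.3374  0.3778 -0.1422] [ 0.5124 -0.0815  0.1254]
```

The floor is felt at TCP z 0.1255, exactly 14 mm below the tongue. Letting go gently.

Emit:
drive_tool(
  increments=[0,0,-0.3,0,30,0,0,-0.3,0,30],
  newtons=20,
)

```text
time: 22.52
ee_pos: [0.5123, -0.0815, 0.1256]
tool_rot: [3.132, -0.226, 0.002]
ft_force: [-0.6, -0.2, 1.2]
grip_width: 0.0437
```

Emit:
drive_tool(
  increments=[0,0,0,0,45,0,0,0,0,47,0,0,0,0,50,0,0,0,0,55,0,0,0,0,60,0,0,0,0,66,0,0,0,0,66,0,0,0,0,66,0,0,0,0,66],
)

```text
time: 23.65
ee_pos: [0.5124, -0.0815, 0.1257]
tool_rot: [3.132, -0.226, 0.002]
ft_force: [-0.0, -0.1, 0.1]
grip_width: 0.0659
```

```bash
python3 - <<'E'
from h import *
s=r.get_state();print(s['ft_force'],s['wrist_torque'],s['ee_pos'],s['grip_width'])
a=optics.camera("side");b=optics.camera("wrist");cv2.imwrite("pics/side4.png",a[:,:,::-1])
a=cv2.resize(a[100:240,290:430],(400,400),interpolation=cv2.INTER_CUBIC);b=cv2.resize(b,(400,300));b=np.vstack([b,np.zeros((100,400,3),np.uint8)])
cv2.imwrite("pics/c4.png",cv2.convertScaleAbs(np.hstack([a,b])[:,:,::-1],alpha=1.5))
E
```

```text
[-0.0465 -0.0638  0.1486] [-0.0446 -0.0588 -0.0214] [ 0.5124 -0.0815  0.1257] 0.06591205495149477
```

View pics/c4.png

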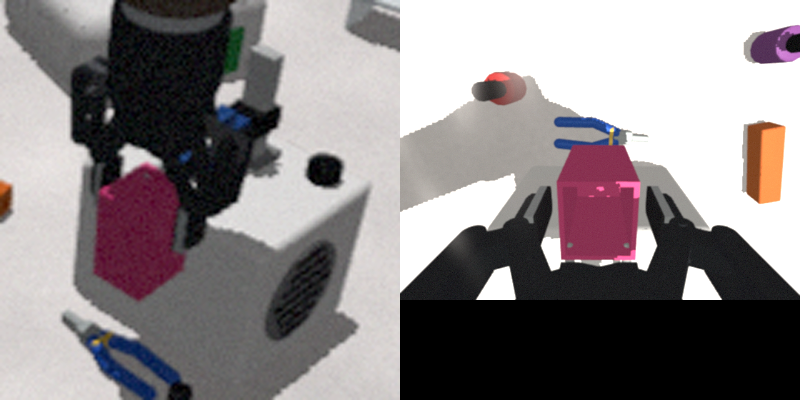

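The bin hangs upright against the box side with clear gaps on both sides of the open fingers. Withdrawing straight up.

Emit:
drive_tool(
  increments=[0,0,-5,0,66,0,0,-15,0,66,0,0,-30,0,66,0,0,-50,0,66,0,0,-75,0,66,0,0,-100,0,66,0,-40,-120,0,66,0,-90,-130,0,66,0,-130,-130,0,66,0,-130,-130,0,66,0,-130,-130,0,66,0,-130,-130,0,66],
)

```text
time: 25.25
ee_pos: [0.5309, 0.0457, 0.2556]
tool_rot: [3.131, -0.23, 0.002]
ft_force: [0.5, 0.4, 0.2]
grip_width: 0.066
```

```bash
python3 - <<'E'
from h import *
s=r.get_state();print(s['time'],s['ft_force'],s['ee_pos'])
pw=P("wrist");np.save("pw5.npy",pw);b=optics.camera("wrist");a=optics.camera("side")
a=cv2.resize(a[110:235,300:425],(400,400),interpolation=cv2.INTER_CUBIC)
u,v=proj(pw,[.502,-.152,.148]).astype(int);print(u,v);v0=min(max(v-70,0),320);u0=min(max(u-50,0),460)
b=cv2.resize(b[v0:v0+100,u0:u0+100],(400,400),interpolation=cv2.INTER_CUBIC);print(u0,v0)
cv2.imwrite("pics/c5.png",cv2.convertScaleAbs(np.hstack([a,b])[:,:,::-1],alpha=1.4))
E
```

```text
25.25 [0.5098 0.4106 0.2426] [0.5309 0.0457 0.2556]
277 395
227 320
```

View pics/c5.png

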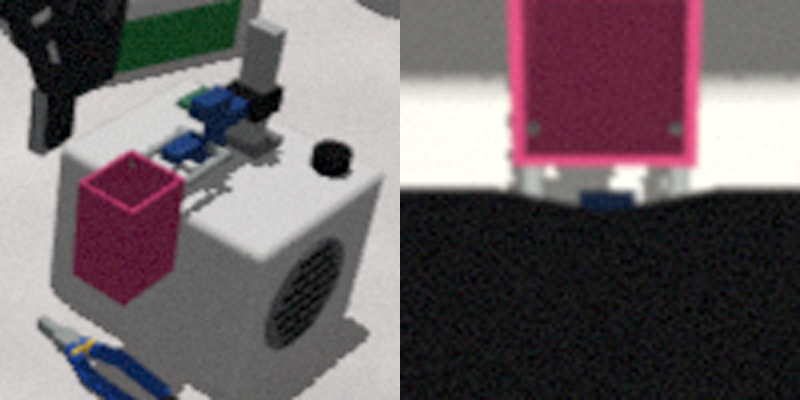

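The side view shows the bin upright against the wall with its bail arms running to the hook's throat. The gripper is well clear and the nippers haven't moved. Handing in.

```bash
python3 -c "
from station import r
print(r.job_done())"
```

```text
the job is handed in; nothing more can be done
None
```

The bin is hanging on the hook, and I handed the job in at about 25 s of the 61 s allowed. No verdict was reported, so success rests on my own checks below.

- **Hook height:** I lowered the bail onto the tongue until it touched, at about 6.5 N. That put the tongue top at about 0.158 m, which agrees with the camera estimate of 0.158–0.163 m.
- **Going in:** I raised the bail about 2 mm and slid it in under the roof. The bin's foot then touched the extractor wall at 2.7 N, so I backed off 1 mm.
- **Lowering:** The bail met the throat floor 14 mm below the tongue, as the description says, at about 5 N. I then opened the gripper slowly and moved away.

**Last checks:**
- The side view shows the bin upright against the wall, its bail arms running into the hook, with the nippers where they were. I did not re-check the other objects one by one.
- The gripper is clear of everything and its force reading is about zero.

**Not fully confirmed:**
- The bar itself was hidden from the cameras at the end, so its place in the throat rests on touch and the side view.
- Camera heights read about 4–5 mm low on the box and the bin rim, so I used the touch readings instead.

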